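# Hang up the sampling pail

### The job

Swing the steel pail's bail upright while the pail still stands on the bench, then hang the pail by it on the drying stand, with the green bail grip lying in both prongs of the hook and the pail hanging free and upright. Lower it onto the hook gently; do not tip, drop or bang it, and leave everything else on the bench where it is.

Things in the scene. Friction and masses are not known exactly. Their poses are not given: they have to be found in the camera images.
- pail: Loose open steel pail, 85 mm high, 0.35 to 0.7 kg. Origin: centre of its underside, z up. Outer radius 54 mm at the bottom, 64 mm at 78 mm height, then a rim band of radius 67 mm to the top. The bail is hinged on its y axis at y = +-74 mm, 75 mm above the underside; at the start it lies flat towards the pail's own -x, which points roughly away from the robot.
- bail (a joint): Angle of the bail about the pail's +y, rad: 0 = level, flat round the rim on the pail's -x side; 1.57 = upright; up to 2.9 = over to the +x side. Start: between -0.2 and 0.1, stops at -0.25. The stiff hinge (0.035 N m) lets it stay at any angle it is left at; its middle needs about 1 N to swing.
- bail_grip (a point): Centre of the bail's straight green grip: 11 mm thick, 96 mm long along the pail's y, 78 mm from the hinge line; at angle a it is at x = -78 cos a, z = 75 + 78 sin a mm in the pail's frame. 6 mm wires run from its ends to (x -32, y +-74) and to the hinge. Lying flat it is only 6 mm off the rim, too close for a finger to go down between, but open below and outside.
- stand: Fixed drying stand. Origin: on the bench straight below the hook's seat, z up; its own -x is the open side of the hook (roughly to the robot). Foot plate 12 mm thick, x = +25 to +175, y = +-75 mm; 14 mm post at x = +115 mm with a blue clamp; nothing above 232 mm. Two parallel steel prongs 8 mm thick at y = -32 and +32 mm (56 mm free between) come from a crossbar at x = +115 mm.
- hook_seat (a point): Where the centre of the bail grip lies when home in the V of both prongs, the grip along the stand's y: midway between the prongs, 218 mm above the bench; axes as the stand's.
- hook_tips (a point): Midway between the two red prong tips: 18 mm to the stand's -x of the seat, 227 mm above the bench (tops at 232 mm). Prong centreline: from the tips down to the V bottom 205 mm high (x = -2 mm), up to 219 mm (x = +20 mm), then level to the crossbar.
- wash_bottle: Loose white wash bottle, radius 36, 200 mm high with its spout. Origin: centre of the underside. Bystander.
- notebook: Loose grey notebook lying flat, 140 x 200 x 18 mm. Origin: centre of the underside. Bystander.
- jar0: Loose white sample jar with red cap, radius 26, 75 mm high. Origin: centre of the underside. Bystander.
- jar1: As jar0. Bystander.
- jar2: As jar0. Bystander.
- dishes: Loose closed glass dish, radius 45, 27 mm high. Origin: centre of the underside. Bystander.

How it is judged:
By the outcome, as a careful person would: the job done as asked, in the order asked, and still so for the second after the job is handed in, with the robot touching nothing.
It also fails if it takes over 72 s, if anything falls off the work surface, if the arm or the gripper's body presses on something with over 40 N, if the wrist force passes 120 N, or if a joint passes its speed limit or range.

### The arm

A 6-joint arm with a two-finger parallel gripper is mounted at the origin on the work surface. World frame = base frame: x ahead of the robot, y to its left, z up, the work surface at z = 0. Lengths are in m, angles in rad, forces in N, time in s.
With the tool pointing down it reaches from about 0.325 to 0.85 m from the base axis. Payload 15.5 kg.
Tool frame: the origin (TCP) lies on the centre line of the jaws, within the pads' length; the fingertips stand 8 mm ahead of it and the grasp point (between the pads) lies 11 mm behind it (r.tips_ahead is the distance from the TCP to the fingertips, in m); z points along the fingers, y is the line along which they close (so a half turn about z gives the same grasp; the last joint's range is limited). The gripper opens to 91 mm and grips with 3 to 60 N. Pads are 32 mm wide; open, the fingers measure 118 mm over their backs; the gripper's body (76 mm by 178 mm) begins 60 mm behind the grasp point.
Start: joints at [1.038, 0.494, 1.345, -0, 1.302, -0.096], TCP at [0.264, 0.566, 0.222] pointing down, gripper open.
Joint ranges: [-2.91, 2.91], [-0.82, 2.16], [0.22, 2.67], [-1.22, 4.37], [0.12, 2.79], [-3.08, 3.08]. Speed limits (rad/s): [1.89, 1.89, 2.57, 3.01, 3.01, 3.01].

### API

Orientations are given as a 3x3 rotation matrix whose columns are the frame's x, y, z axes.
In Python, from workcell import r, viewer, nets gives the robot as it stands.
- The arm moves only by the tool carry_out, never from a script. Its argument "motion" is one flat list of numbers, 4 for each row, row after row: the shift along the tool's x, y, z in mm, then the turn about the tool's z in rad. In form: [dx, dy, dz, yaw, dx, dy, dz, yaw, ...]. A call has 1 to 8 rows; each row is the pose to reach, as a shift and turn from the pose commanded when the call began, along the tool's axes at that moment; what a row does not reach only later rows make up. A row lasts 1/12 s, in which the tool goes at most 41.7 mm and 7.16 degrees, less where a joint would pass 70% of its speed; a pose out of reach is approached as far as the arm can. A call with a gripper value outside its range is refused whole. "jaw" is the opening, from 0 (shut) to 1 (fully open), set as the call begins (left out, the last holds). The fingers move at their own pace and stop on an object; "squeeze" is the grip in N (left out, the last holds). Time passes only in rows, so rows that repeat a pose let the fingers close. It gives the time, the measured TCP pose, the force, the opening and the grip force at its end, in the units of the state.
- r.get_obs(): the state, without advancing time (a new reading comes with each control period).
- viewer.capture(name): name is "side" or "top"; returns a dict with "pixels" (384x512x3 uint8, red, green, blue), "camera_matrix" (3x3 intrinsics, pixels), "R" (3x3) and "t" (3): a world point X has camera coordinates R X + t. Camera axes: x right, y down, z forward; pixel columns grow to the right and rows downward; lengths in m; the calibration is good to about 2 mm. A picture is of the moment at which its call begins. There is no depth.
- r.finish_job(): hands the job in; it is judged then, once.
Trained networks look in a picture, given as the dict that the camera call returned (one of the last four; its "shot" number tells which), for a name from the list of things; names that differ only in an ending like _2 or _b are one class to them, and where a whole thing is asked for, a point or a joint stands for the part that bears it (a point fixed in the world has none). Each returns a list of dicts, best first, with "conf" (0 to 1); they miss things now and then, are a little off and sometimes report something else, mostly with a low value. They report only what shows in the picture. A call takes as long as a camera call.
- nets.look_for(query, picture): "point" ([column, row] in pixels, amid what is visible of it).
- nets.outline_of(query, picture): "region" (384x512 bool, what is visible of it) and "point" ([column, row] in pixels, amid what is visible of it).
- nets.pinpoint(query, picture): "point" ([column, row] in pixels: a listed point, or the origin of a listed thing).
The state is a dict: "time_s": time; "joint_pos": joint angles; "joint_velocities": joint speeds; "joint_efforts": joint torques, N m; "tcp_pos": TCP position; "tcp_rot": TCP orientation; "ft_force": force on the tool from outside, world axes, zero at the start; "ft_torque": the same for the moment, N m; "opening": finger opening in m; "grip_force": force on a finger pad.
Only numpy, scipy, OpenCV 4.12 (cv2) and the standard library are available. Lean on these libraries where they do the work, as an engineer would, in place of code of your own. Each camera call takes 0.05 s, during which the arm holds its last target. There are 200 camera calls.

## Working session

There is one attempt and no reset: what is moved stays moved. The work goes in short steps, Python scripts to look and compute and a tool call to move; the robot and the scene stay as the last step left them, time stands still between calls to the robot, and variables do not carry over. Pictures are saved under pics/ and viewed, at most 10 in all, crops included, and the job is handed in when it is done.

Besides the shell and the picture viewer there is one more tool, called after "Emit:" as a command line: name --argument value ..., lists and objects as JSON in quotes. carry_out: Moves the arm, as the interface text tells. Its arguments: {"type":"object","properties":{"motion":{"type":"array","items":{"type":"number"}},"jaw":{"type":"number"},"squeeze":{"type":"number"}},"required":["motion"]}

```bash
mkdir -p pics; ls; cat > h.py <<'E'
import numpy as np, cv2
from workcell import r, viewer, nets
def cap(n):
    return viewer.capture(n)
def ray(P,uv):
    K=P["camera_matrix"];R=np.array(P["R"]);t=np.array(P["t"])
    d=R.T@np.linalg.inv(K)@np.array([uv[0],uv[1],1.]);c=-R.T@t
    return c,d/np.linalg.norm(d)
def atz(P,uv,z):
    c,d=ray(P,uv);return c+d*(z-c[2])/d[2]
def tri(a,b):
    (c1,d1),(c2,d2)=a,b
    s=np.linalg.lstsq(np.c_[d1,-d2],c2-c1,rcond=None)[0]
    p,q=c1+d1*s[0],c2+d2*s[1];return (p+q)/2,np.linalg.norm(p-q)
def proj(P,X):
    c=np.array(P["R"])@X+np.array(P["t"]);u=np.array(P["camera_matrix"])@c;return u[:2]/u[2]
def save(P,f,s=1):
    im=cv2.cvtColor(P["pixels"],cv2.COLOR_RGB2BGR);cv2.imwrite("pics/"+f,im)
E
python3 - <<'E'
from h import *
np.set_printoptions(precision=3,suppress=True)
A=cap("side");B=cap("top")
im=np.hstack([A["pixels"],B["pixels"]]);save(A,"a.png");save(B,"b.png")
print(r.tips_ahead)
for P in(A,B): print(ray(P,(256,192)))
for q in["pail","bail_grip","hook_seat","hook_tips","stand","wash_bottle","notebook","jar0","dishes"]:
    a=nets.pinpoint(q,A);b=nets.pinpoint(q,B)
    print(q,[(np.round(x["point"]),round(x["conf"],2)) for x in a[:3]],[(np.round(x["point"]),round(x["conf"],2)) for x in b[:3]])
    if a and b: print("   ",*tri(ray(A,a[0]["point"]),ray(B,b[0]["point"])))
o=r.get_obs();print(o["tcp_rot"],o["tcp_pos"],o["time_s"],o["ft_force"])
E
```

```text
pics
0.008
(array([-0.012, -0.666,  1.064]), array([ 0.44 ,  0.522, -0.731]))
(array([ 0.393, -0.004,  1.48 ]), array([ 0.126, -0.004, -0.992]))
pail [(array([278., 275.]), 0.69)] [(array([299., 222.]), 0.84)]
    [ 0.474 -0.175 -0.009] 0.0017408740626652102
bail_grip [(array([261., 213.]), 0.71), (array([299., 246.]), 0.6), (array([385., 302.]), 0.32)] [(array([374., 222.]), 0.57), (array([303., 198.]), 0.54)]
    [ 0.397 -0.287  0.442] 0.12596629405590182
hook_seat [(array([200., 137.]), 0.8)] [(array([182., 198.]), 0.83)]
    [0.531 0.233 0.193] 0.0032290224265355333
hook_tips [(array([191., 134.]), 0.92)] [(array([181., 202.]), 0.84)]
    [0.509 0.233 0.216] 0.006806125209554215
stand [(array([206., 186.]), 0.59)] [(array([192., 206.]), 0.92), (array([366., 181.]), 0.71), (array([246., 193.]), 0.45)]
    [ 0.523  0.225 -0.002] 0.010351220108502682
wash_bottle [(array([174., 153.]), 0.77)] [(array([140., 197.]), 0.78)]
    [ 0.548  0.433 -0.014] 0.010260504881482823
notebook [(array([356., 348.]), 0.87), (array([177., 149.]), 0.17)] [(array([372., 221.]), 0.57)]
    [ 0.482 -0.451 -0.013] 0.0015360463083139437
jar0 [(array([259., 214.]), 0.57), (array([196., 142.]), 0.48)] [(array([248., 193.]), 0.75), (array([140., 172.]), 0.71), (array([364., 181.]), 0.49)]
    [0.576 0.019 0.001] 0.0004355647691089032
dishes [(array([229., 240.]), 0.66), (array([176., 151.]), 0.5), (array([383., 301.]), 0.21)] [(array([251., 224.]), 0.82)]
    [ 0.456  0.007 -0.013] 0.009681652979332898
[[-0.906  0.423 -0.   ]
 [ 0.423  0.906 -0.   ]
 [ 0.    -0.    -1.   ]] [0.264 0.566 0.222] 1.0 [-0.525  0.251 -0.474]
```

View pics/a.png

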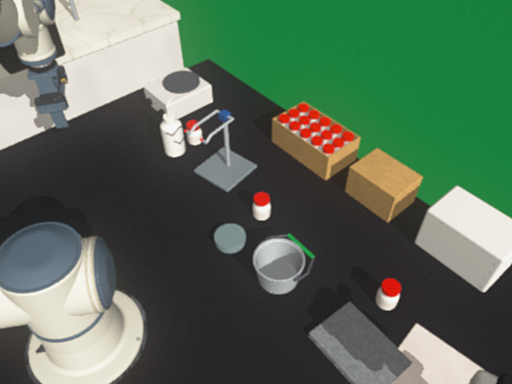

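View pics/b.png

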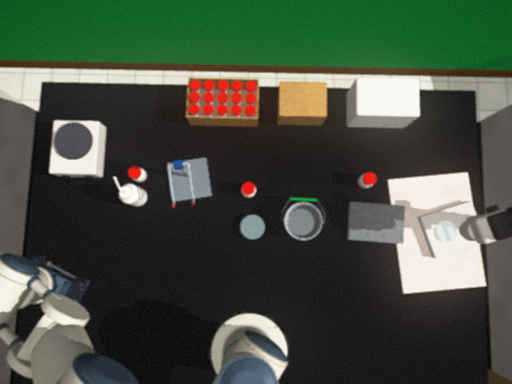

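```bash
python3 - <<'E'
from h import *
np.set_printoptions(precision=4,suppress=True)
A=cap("side");B=cap("top")
for n,P in(("side",A),("top",B)):
    hsv=cv2.cvtColor(P["pixels"],cv2.COLOR_RGB2HSV)
    g=cv2.inRange(hsv,(45,120,60),(85,255,255))
    red=cv2.inRange(hsv,(0,120,80),(8,255,255))|cv2.inRange(hsv,(172,120,80),(180,255,255))
    for nm,m,zs in(("green",g,(.065,.075,.085)),("red",red,(.227,))):
        k,l,s,c=cv2.connectedComponentsWithStats(m)
        for i in range(1,k):
            if 3<=s[i,4]<400:
                print(n,nm,s[i],c[i],[atz(P,c[i],z) for z in zs])
                if nm=="green":
                    ys,xs=np.where(l==i);pts=np.c_[xs,ys].astype(float)
                    vx,vy,x0,y0=cv2.fitLine(pts.astype(np.float32),cv2.DIST_L2,0,.01,.01).ravel()
                    t=(pts-[x0,y0])@[vx,vy]
                    for e in(t.min()-.5,t.max()+.5):print("  end",[atz(P,(x0+e*vx,y0+e*vy),.075)])
    for q in("pail","jar0","dishes","wash_bottle","stand"):
        for o in nets.outline_of(q,P)[:4]:
            ys,xs=np.where(o["region"]);print(n,q,round(o["conf"],2),xs.min(),xs.max(),ys.min(),ys.max())
    cv2.imwrite(f"pics/c_{n}.png",cv2.resize(cv2.cvtColor(P["pixels"][100:290,120:340],cv2.COLOR_RGB2BGR),None,fx=3.5,fy=3.1,interpolation=cv2.INTER_CUBIC) if 0 else cv2.resize(cv2.cvtColor(P["pixels"][100:290,120:340],cv2.COLOR_RGB2BGR),None,fx=3,fy=3,interpolation=cv2.INTER_CUBIC))
E
```

```text
side green [288 233  27  25 140] [300.8786 245.4929] [array([ 0.5517, -0.1813,  0.065 ]), array([ 0.5461, -0.1862,  0.075 ]), array([ 0.5404, -0.191 ,  0.085 ])]
  end [array([ 0.5476, -0.1321,  0.075 ])]
  end [array([ 0.5448, -0.2328,  0.075 ])]
side red [184 119  14  14  86] [189.8256 124.1163] [array([0.5232, 0.2629, 0.227 ])]
side red [195 126   5   5  12] [196.9167 127.9167] [array([0.5285, 0.235 , 0.227 ])]
side red [200 138   3   3   7] [201.2857 139.    ] [array([0.509 , 0.1869, 0.227 ])]
side red [253 191  18  15 209] [261.2153 198.1722] [array([ 0.4879, -0.093 ,  0.227 ])]
side red [381 278  21  19 318] [390.956  286.7799] [array([ 0.5271, -0.459 ,  0.227 ])]
side pail 0.75 254 314 234 293
side jar0 0.93 252 270 192 219
side jar0 0.79 376 400 278 309
side jar0 0.75 187 202 121 144
side dishes 0.97 214 246 224 253
side wash_bottle 0.66 216 244 224 252
side wash_bottle 0.6 162 185 112 156
side stand 0.27 214 245 224 252
top green [289 197  29   5 113] [303.2035 198.8407] [array([ 0.5517, -0.181 ,  0.065 ]), array([ 0.5506, -0.1798,  0.075 ]), array([ 0.5495, -0.1785,  0.085 
[... 510 characters left out ...]
p red [127 165  14  14 151] [133.6225 171.8013] [array([0.6067, 0.3873, 0.227 ])]
top red [363 171  15  14 164] [369.872  177.9573] [array([ 0.6064, -0.3725,  0.227 ])]
top red [241 181  15  14 153] [247.6797 187.3137] [array([0.5659, 0.017 , 0.227 ])]
top red [191 202   5   3  13] [192.6923 203.    ] [array([0.5106, 0.1912, 0.227 ])]
top red [171 205   5   3  14] [173.1429 205.9286] [array([0.4995, 0.2534, 0.227 ])]
top pail 0.71 282 324 197 239
top jar0 0.64 242 255 183 197
top jar0 0.5 359 375 174 186
top jar0 0.5 129 146 166 181
top jar0 0.27 283 324 198 238
top dishes 0.57 240 263 215 238
top dishes 0.49 347 405 202 243
top wash_bottle 0.85 118 147 184 206
top stand 0.77 168 211 158 207
```

View pics/c_side.png

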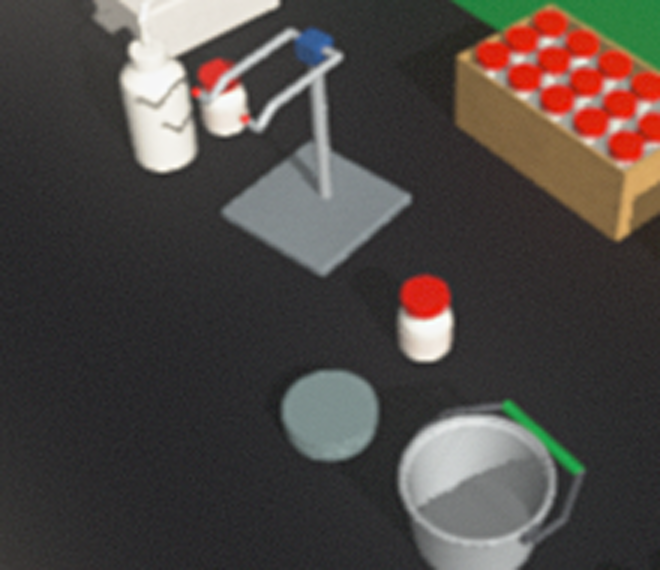

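View pics/c_top.png

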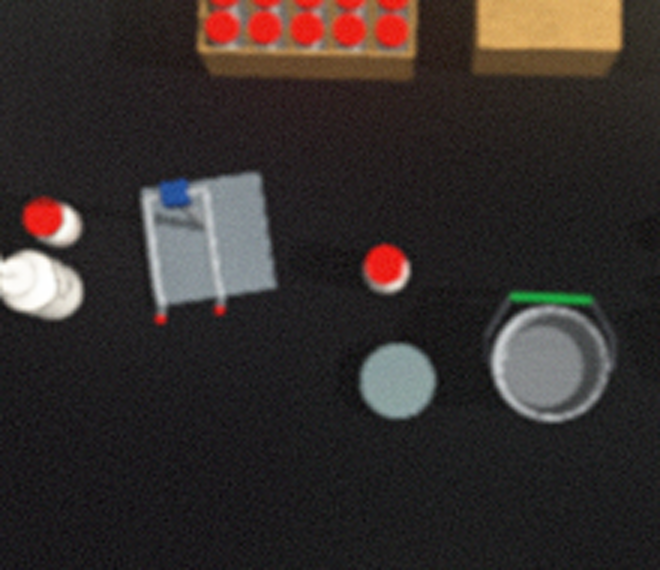

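Emit:
carry_out --motion '[-556,-564,-50,1.134,-556,-564,-50,1.134,-556,-564,-50,1.134,-556,-564,-50,1.134,-556,-564,-50,1.134,-556,-564,-50,1.134,-556,-564,-50,1.134,-556,-564,-50,1.134]' --jaw 1 --squeeze 3

```text
time_s: 2.27
tcp_pos: [0.376, 0.2511, 0.2432]
tcp_rot: [[-0.128, 0.992, 0.001], [0.992, 0.128, 0.0], [0.0, 0.001, -1.0]]
ft_force: [2.0, -0.2, -0.7]
opening: 0.0912
grip_force: 0.0
```

Emit:
carry_out --motion '[-448,97,0,0.128,-448,97,0,0.128,-448,97,0,0.128,-448,97,0,0.128,-448,97,0,0.128,-448,97,0,0.128,-448,97,0,0.128,-448,97,0,0.128]'

```text
time_s: 2.93
tcp_pos: [0.4895, -0.0628, 0.2431]
tcp_rot: [[-0.006, 1.0, 0.001], [1.0, 0.006, -0.0], [-0.0, 0.001, -1.0]]
ft_force: [0.5, 0.8, 0.1]
opening: 0.0914
grip_force: 0.0
```

Emit:
carry_out --motion '[-118,40,60,0.0,-118,40,110,0.0,-118,40,110,0.0,-118,40,110,0.0,-118,40,110,0.0,-118,40,110,0.0,-118,40,110,0.0]'

```text
time_s: 3.52
tcp_pos: [0.5298, -0.178, 0.1332]
tcp_rot: [[-0.006, 1.0, -0.0], [1.0, 0.006, 0.0], [0.0, -0.0, -1.0]]
ft_force: [-0.3, 0.2, 0.7]
opening: 0.0911
grip_force: 0.0
```

```bash
cat > g.py <<'E'
from h import *
import sys
np.set_printoptions(precision=4,suppress=True)
def grip():
    A=cap("side");B=cap("top");L=[];D=[]
    for P in(A,B):
        g=cv2.inRange(cv2.cvtColor(P["pixels"],cv2.COLOR_RGB2HSV),(45,120,60),(85,255,255));g[:150]=0 if P is B else g[:150]
        if P is A: g[:100]=0; g[:,330:]=0
        else: pass
        k,l,s,c=cv2.connectedComponentsWithStats(g)
        i=[j for j in range(1,k) if s[j,4]<400]
        if not i: L.append(None);continue
        i=max(i,key=lambda j:s[j,4]);print(s[i],c[i]);L.append(c[i])
    o=r.get_obs();print("t",o["time_s"],"tcp",o["tcp_pos"],"F",o["ft_force"],"op",o["opening"],"gf",o["grip_force"])
    if L[0] is not None and L[1] is not None:
        print("grip",*tri(ray(A,L[0]),ray(B,L[1])))
    for P in(A,B):
        q=nets.pinpoint("pail",P)[:1]
        print("pail",[(x["conf"],atz(P,x["point"],0)) for x in q])
    return A,B
A,B=grip()
if len(sys.argv)>1:
    c,w=(int(x) for x in sys.argv[2].split(",")),110
    u,v=c
    im=[cv2.resize(A["pixels"][v-60:v+60,u-60:u+60],(400,400),interpolation=3)]
    u,v=(int(x) for x in sys.argv[3].split(","))
    im.append(cv2.resize(B["pixels"][v-60:v+60,u-60:u+60],(400,400),interpolation=3))
    cv2.imwrite("pics/"+sys.argv[1],cv2.cvtColor(np.hstack(im),cv2.COLOR_RGB2BGR))
E
python3 g.py d.png 285,240 303,210
```

```text
[291 237  24  21 118] [302.9576 247.3644]
t 3.6167 tcp [ 0.5303 -0.1776  0.1342] F [-0.196  -0.3772  0.9955] op 0.09096985180002122 gf 0.0
pail [(0.65, array([ 0.4743, -0.1745,  0.    ]))]
pail []
```

View pics/d.png

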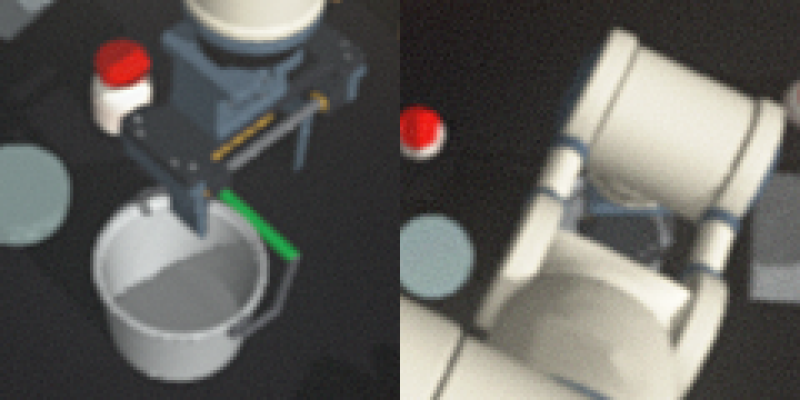

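Emit:
carry_out --motion '[0,0,40,0,0,0,75,0,0,0,75,0,0,-6,75,0,0,-12,75,0,0,-15,75,0,0,-17,75,0,0,-17,75,0]'

```text
time_s: 4.38
tcp_pos: [0.513, -0.1787, 0.0593]
tcp_rot: [[-0.006, 1.0, 0.002], [1.0, 0.006, -0.001], [-0.001, 0.002, -1.0]]
ft_force: [-0.4, -0.1, -0.4]
opening: 0.0912
grip_force: 0.0
```

Emit:
carry_out --motion '[0,-1,0,0,0,-2,0,0,0,-3,0,0,0,-4,0,0,0,-4,0,0]'

```text
time_s: 4.8
tcp_pos: [0.5092, -0.1785, 0.058]
tcp_rot: [[-0.006, 1.0, 0.001], [1.0, 0.006, -0.0], [-0.0, 0.001, -1.0]]
ft_force: [0.9, -0.4, -0.4]
opening: 0.091
grip_force: 1.1
```

```bash
python3 g.py
```

```text
[300 245  15  13  76] [306.75   251.4605]
t 4.9 tcp [ 0.5092 -0.1785  0.058 ] F [ 1.6315  0.4473 -0.4878] op 0.09132321082358738 gf 1.216943934559822
pail [(0.56, array([ 0.4696, -0.1784,  0.    ]))]
pail []
```

Emit:
carry_out --motion '[0,-1,-1,0,0,-2,-3,0,0,-2,-6,0,0,-2,-9,0,0,-2,-12,0,0,-2,-15,0]'

```text
time_s: 5.5
tcp_pos: [0.5071, -0.1785, 0.0734]
tcp_rot: [[-0.006, 1.0, 0.0], [1.0, 0.006, -0.0], [-0.0, 0.0, -1.0]]
ft_force: [2.8, 1.2, 0.2]
opening: 0.0911
grip_force: 1.4
```

```bash
python3 g.py e.png 285,240 303,210
```

```text
[298 242  16  14  86] [305.7558 248.2326]
t 5.6 tcp [ 0.5073 -0.1786  0.0736] F [4.1265 0.1676 1.1421] op 0.09113054462894618 gf 1.6683029383420944
pail [(0.84, array([ 0.4665, -0.1794,  0.    ]))]
pail []
```

View pics/e.png

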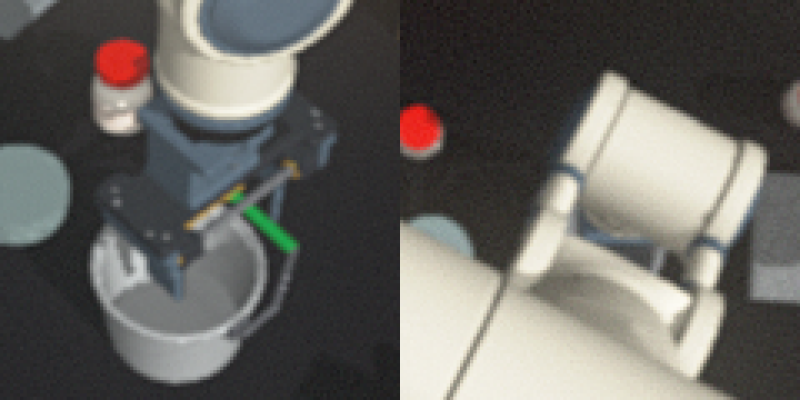

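Emit:
carry_out --motion '[0,-1,-5,0,0,-3,-11,0,0,-5,-17,0,0,-7,-22,0,0,-9,-27,0,0,-12,-32,0,0,-15,-37,0,0,-18,-42,0]'

```text
time_s: 6.37
tcp_pos: [0.4885, -0.1786, 0.1155]
tcp_rot: [[-0.006, 1.0, -0.0], [1.0, 0.006, -0.0], [-0.0, -0.0, -1.0]]
ft_force: [1.4, 0.6, 0.2]
opening: 0.0909
grip_force: 0.8
```

```bash
python3 g.py f.png 285,240 303,210
```

```text
[272 100  58  17 292] [313.476  104.1849]
t 6.4667 tcp [ 0.4882 -0.1786  0.1156] F [ 0.3332 -0.6553 -0.1518] op 0.09083710079938656 gf 0.0
pail [(0.56, array([ 0.4683, -0.1819,  0.    ]))]
pail [(0.55, array([ 0.4598, -0.166 ,  0.    ]))]
```

View pics/f.png

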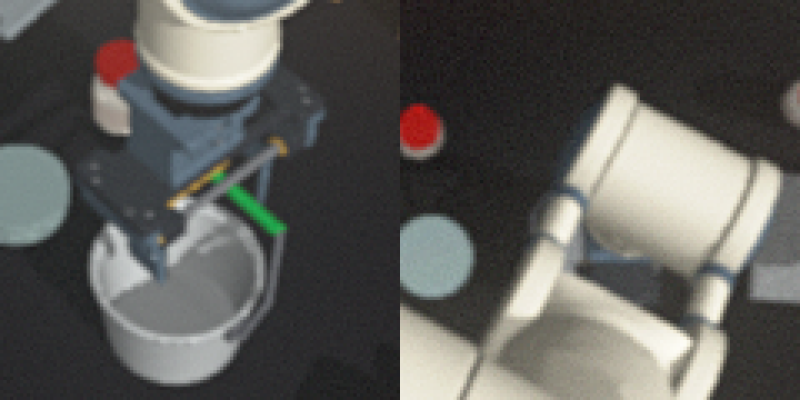

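Emit:
carry_out --motion '[0,-7,-6,0,0,-14,-12,0,0,-21,-16,0,0,-29,-20,0,0,-37,-22,0,0,-45,-24,0,0,-52,-25,0,0,-57,-26,0]'

```text
time_s: 7.23
tcp_pos: [0.4307, -0.1788, 0.1409]
tcp_rot: [[-0.006, 1.0, -0.001], [1.0, 0.006, 0.0], [0.0, -0.001, -1.0]]
ft_force: [1.8, 0.5, -0.7]
opening: 0.0915
grip_force: 0.2
```

```bash
python3 g.py i.png 285,240 303,210
```

```text
[277 241  17  15  74] [284.7703 247.5946]
t 7.3333 tcp [ 0.4309 -0.1788  0.1409] F [-0.0242  0.6498  0.6884] op 0.0908578274642444 gf 0.0
pail [(0.98, array([ 0.472 , -0.1814,  0.    ]))]
pail [(0.68, array([ 0.4596, -0.1735,  0.    ]))]
```

View pics/i.png

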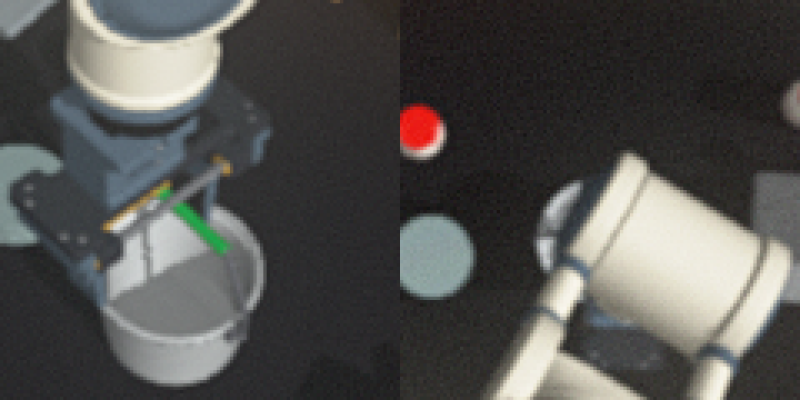

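```bash
python3 - <<'E'
from h import *
np.set_printoptions(precision=2,suppress=True)
A=cap("side");im=A["pixels"]
# near side end of grip (pail +y = world -Y) and rim ellipse for xh,y
for xh in(.460,.465,.470,.475):
  y=-.181
  print(xh,"hinge",proj(A,np.array([xh,y-.074,.075])),"rimR/L",proj(A,np.array([xh,y-.067,.085])),"far rim",proj(A,np.array([xh+.067,y,.085])),"near",proj(A,np.array([xh-.067,y,.085])),"bottomnear",proj(A,np.array([xh-.054*.6,y-.054*.8,0])))
for gx in(.466,.471,.476): print(gx,"grip end",proj(A,np.array([gx,-.181-.048,.153])))
cv2.imwrite("pics/j.png",cv2.cvtColor(cv2.resize(im[220:300,240:330],(720,560+80),interpolation=cv2.INTER_CUBIC)[:600],cv2.COLOR_RGB2BGR))
E
```

```text
0.46 hinge [295.63 280.75] rimR/L [293.88 276.74] far rim [294.54 245.88] near [255.9 274.5] bottomnear [276.99 295.6 ]
0.465 hinge [297.07 279.61] rimR/L [295.33 275.61] far rim [295.91 244.87] near [257.41 273.37] bottomnear [278.4 294.5]
0.47 hinge [298.5  278.48] rimR/L [296.77 274.48] far rim [297.27 243.86] near [258.92 272.26] bottomnear [279.8  293.39]
0.475 hinge [299.93 277.36] rimR/L [298.21 273.36] far rim [298.63 242.85] near [260.42 271.15] bottomnear [281.2  292.29]
0.466 grip end [291.61 254.76]
0.471 grip end [293.11 253.63]
0.476 grip end [294.61 252.51]
```

View pics/j.png

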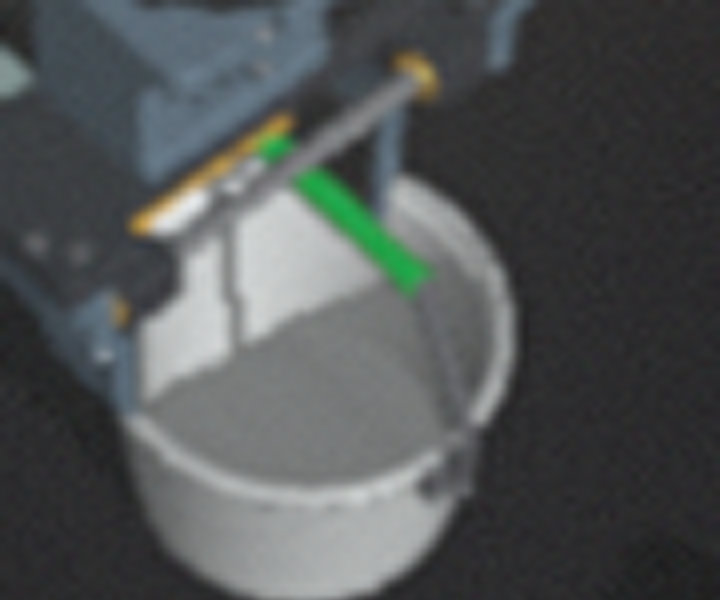

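Emit:
carry_out --motion '[0,18,0,0,0,36,0,0,0,36,0,0,0,36,0,0]'

```text
time_s: 7.82
tcp_pos: [0.4686, -0.1786, 0.1406]
tcp_rot: [[-0.007, 1.0, -0.0], [1.0, 0.007, 0.0], [0.0, -0.0, -1.0]]
ft_force: [-1.1, 0.0, 0.4]
opening: 0.0913
grip_force: 0.0
```

Emit:
carry_out --motion '[0,0,0,0,0,0,0,0,0,0,0,0,0,0,0,0,0,0,0,0,0,0,0,0,0,0,0,0,0,0,0,0]' --jaw 0 --squeeze 15

```text
time_s: 8.48
tcp_pos: [0.4679, -0.1787, 0.1409]
tcp_rot: [[-0.006, 1.0, -0.0], [1.0, 0.006, -0.0], [-0.0, -0.0, -1.0]]
ft_force: [0.3, 0.1, 0.1]
opening: 0.0406
grip_force: 0.0
```

```bash
python3 g.py; python3 - <<'E'
from h import *
A=cap("side");cv2.imwrite("pics/k.png",cv2.cvtColor(cv2.resize(A["pixels"][220:300,240:330],(675,600),interpolation=cv2.INTER_CUBIC),cv2.COLOR_RGB2BGR))
E
```

```text
[296 100  34  17 244] [319.2131 104.9057]
t 8.5833 tcp [ 0.4679 -0.1787  0.1409] F [ 0.1176 -0.4128  0.0816] op 0.032737715694868975 gf 0.0
pail [(0.92, array([ 0.4722, -0.1848,  0.    ]))]
pail [(0.53, array([ 0.462 , -0.1638,  0.    ]))]
```

View pics/k.png

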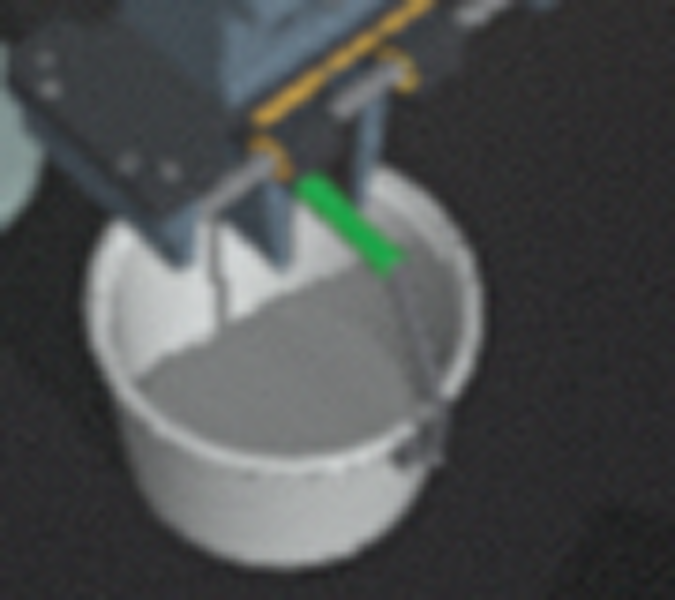

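Emit:
carry_out --motion '[0,0,0,0,0,0,0,0,0,0,0,0,0,0,0,0,0,0,0,0,0,0,0,0]' --squeeze 20

```text
time_s: 9.23
tcp_pos: [0.468, -0.1787, 0.1409]
tcp_rot: [[-0.006, 1.0, 0.0], [1.0, 0.006, 0.0], [0.0, 0.0, -1.0]]
ft_force: [1.2, -0.6, 0.7]
opening: 0.01
grip_force: 20.0
```

Emit:
carry_out --motion '[0,0,-2,0,0,0,-5,0,0,0,-10,0,0,0,-18,0,0,0,-28,0,0,0,-40,0,0,0,-40,0,0,0,-40,0]'

```text
time_s: 9.9
tcp_pos: [0.4683, -0.1789, 0.1816]
tcp_rot: [[-0.006, 1.0, 0.001], [1.0, 0.006, -0.001], [-0.001, 0.001, -1.0]]
ft_force: [-0.0, 0.9, -4.9]
opening: 0.0106
grip_force: 20.0
```

```bash
cat > p.py <<'E'
from h import *
np.set_printoptions(precision=4,suppress=True)
A=cap("side");B=cap("top")
o=r.get_obs();t=np.array(o["tcp_pos"]);print(o["time_s"],t,o["ft_force"],o["ft_torque"],o["opening"],o["grip_force"])
g=t+[0,0,.011]
for P,n in((A,"side"),(B,"top")):
    for q in("pail","bail_grip","hook_seat","hook_tips"):
        for x in nets.pinpoint(q,P)[:1]:
            z={"pail":g[2]-.153,"bail_grip":g[2],"hook_seat":.218,"hook_tips":.227}[q]
            print(n,q,round(x["conf"],2),np.round(x["point"],1),atz(P,x["point"],z))
    print(n,"expect pail bottom",proj(P,g-[0,0,.153]),"grip",proj(P,g))
    for x in nets.outline_of("pail",P)[:1]:
        ys,xs=np.where(x["region"]);print("outline",round(x["conf"],2),xs.min(),xs.max(),ys.min(),ys.max(), "lowest col",xs[ys==ys.max()].mean())
E
python3 p.py
```

```text
10.0 [ 0.4677 -0.1786  0.1806] [ 0.2821  0.1226 -4.9952] [-0.0625  0.145   0.0153] 0.010189078793826896 19.98656988143921
side pail 0.6 [274.6 268. ] [ 0.4626 -0.1753  0.0386]
side bail_grip 0.44 [277.2 233.3] [ 0.4629 -0.1797  0.1916]
side expect pail bottom [276.8464 267.7316] grip [278.3318 231.9914]
outline 0.76 252 304 232 286 lowest col 278.5
top pail 0.54 [299.1 224.6] [ 0.4601 -0.1705  0.0386]
top bail_grip 0.44 [183.6 199.3] [0.5254 0.2273 0.1916]
top hook_seat 0.65 [180.9 201.2] [0.5163 0.231  0.218 ]
top hook_tips 0.79 [182.4 201.1] [0.5158 0.2245 0.227 ]
top expect pail bottom [301.3484 222.5754] grip [307.0782 220.2891]
outline 0.51 242 254 183 196 lowest col 248.5
```

Emit:
carry_out --motion '[4,0,-15,0,16,-2,-30,0,36,-6,-45,-0.02,60,-10,-58,-0.04,86,-14,-65,-0.06,112,-18,-65,-0.08,138,-22,-65,-0.1,164,-26,-65,-0.12]'

```text
time_s: 11.17
tcp_pos: [0.4406, -0.0138, 0.2462]
tcp_rot: [[-0.126, 0.992, 0.001], [0.992, 0.126, -0.0], [-0.0, 0.001, -1.0]]
ft_force: [0.6, -0.1, -5.6]
opening: 0.0105
grip_force: 20.0
```

```bash
python3 - <<'E'
from h import *
A=cap("side");B=cap("top");np.set_printoptions(precision=4,suppress=True)
L=tri(ray(A,(185.3,130.7)),ray(B,(173.14,205.93)));R=tri(ray(A,(201.3,139.0)),ray(B,(192.69,203.0)))
print(L,R)
d=L[0]-R[0];y=d[:2]/np.linalg.norm(d[:2]);x=np.array([y[1],-y[0]]);m=(L[0]+R[0])/2
print("y len",np.linalg.norm(d[:2]),"yaw",np.arctan2(x[1],x[0]),"seat",m[:2]+.018*x)
o=r.get_obs();print(o["tcp_pos"],o["tcp_rot"],o["time_s"],o["ft_force"])
E
```

```text
(array([0.5003, 0.2548, 0.2198]), np.float64(0.0003710651667508833)) (array([0.5115, 0.1917, 0.2225]), np.float64(0.0009179728545948495))
y len 0.06405773228178972 yaw 0.17484689255783797 seat [0.5236 0.2264]
[ 0.4398 -0.0119  0.246 ] [[-0.1289  0.9917 -0.0006]
 [ 0.9917  0.1289  0.0012]
 [ 0.0012 -0.0005 -1.    ]] 11.2667 [-2.1601  1.7321 -4.9137]
```

Emit:
carry_out --motion '[20,0,0,-0.02,50,1,0,-0.047,85,1,0,-0.047,120,2,0,-0.047,155,3,0,-0.047,187,3,0,-0.047,210,3,0,-0.047,220,3,0,-0.047]'

```text
time_s: 11.93
tcp_pos: [0.4159, 0.2063, 0.246]
tcp_rot: [[-0.174, 0.985, 0.0], [0.985, 0.174, 0.001], [0.001, 0.0, -1.0]]
ft_force: [-0.4, 0.1, -5.0]
opening: 0.0105
grip_force: 20.0
```

```bash
python3 p.py; python3 -c "
from h import *
print(r.get_obs()['tcp_rot'])"
```

```text
12.0333 [0.4161 0.2049 0.2458] [ 0.3714 -0.9733 -4.6528] [-0.1643 -0.0117  0.0475] 0.010106089640784651 19.99965012073517
side pail 0.62 [178.3 181.1] [0.4226 0.2029 0.1038]
side bail_grip 0.64 [169.2 140.1] [0.4225 0.2103 0.2568]
side hook_seat 0.9 [199.9 136.5] [0.5181 0.2076 0.218 ]
side hook_tips 0.78 [192.  135.5] [0.4982 0.2167 0.227 ]
side expect pail bottom [176.0687 181.7769] grip [168.31   142.0987]
outline 0.64 188 201 121 144 lowest col 194.5
top pail 0.54 [193.  233.3] [0.4165 0.2046 0.1038]
top hook_seat 0.84 [183.3 199.6] [0.5217 0.2235 0.218 ]
top hook_tips 0.56 [180.9 202.6] [0.5109 0.2291 0.227 ]
top expect pail bottom [192.8973 233.4087] grip [185.4313 232.3518]
outline 0.69 196 212 215 250 lowest col 199.5
[[-1.71485731e-01  9.85186602e-01  6.09947934e-05]
 [ 9.85186601e-01  1.71485734e-01 -5.69919042e-05]
 [-6.66073973e-05  5.03179549e-05 -9.99999997e-01]]
```

Emit:
carry_out --motion '[0,8,0,0,1,25,0,0,1,45,0,0,2,65,0,0,2,85,0,0,2,100,0,0,2,109,0,0,2,109,0,0]'

```text
time_s: 13.2
tcp_pos: [0.5252, 0.2247, 0.2456]
tcp_rot: [[-0.172, 0.985, 0.001], [0.985, 0.172, 0.0], [-0.0, 0.001, -1.0]]
ft_force: [-1.1, -0.5, -5.1]
opening: 0.0104
grip_force: 20.0
```

```bash
python3 p.py
```

```text
13.3 [0.5229 0.2244 0.2456] [-1.0569 -0.5535 -4.6642] [-0.0699  0.1966  0.0035] 0.010394757285855783 19.999370276927948
side pail 0.64 [206.1 161.8] [0.5336 0.2159 0.1036]
side hook_seat 0.72 [199.1 137.7] [0.5133 0.2048 0.218 ]
side hook_tips 0.91 [189.3 136.8] [0.4892 0.2171 0.227 ]
side expect pail bottom [201.6479 161.9426] grip [196.4381 122.3221]
top pail 0.7 [188.2 200.4] [0.531  0.2267 0.1036]
top hook_seat 0.52 [195.1 204.8] [0.5059 0.1846 0.218 ]
top hook_tips 0.78 [180.8 203.7] [0.5074 0.2292 0.227 ]
top expect pail bottom [188.7637 202.6971] grip [180.8714 197.8732]
outline 0.55 192 209 182 215 lowest col 197.5
```

Emit:
carry_out --motion '[0,0,5,0,0,0,12,0,0,0,20,0,0,0,26,0,0,0,30,0,0,0,33,0,0,0,33,0]'

```text
time_s: 14.38
tcp_pos: [0.523, 0.2244, 0.2121]
tcp_rot: [[-0.172, 0.985, -0.001], [0.985, 0.172, -0.0], [-0.0, -0.001, -1.0]]
ft_force: [0.0, 0.5, -4.2]
opening: 0.0101
grip_force: 20.0
```

Emit:
carry_out --motion '[0,0,1,0,0,0,2,0,0,0,3,0,0,0,4,0,0,0,4,0]'

```text
time_s: 14.8
tcp_pos: [0.5233, 0.2245, 0.2088]
tcp_rot: [[-0.172, 0.985, -0.0], [0.985, 0.172, 0.0], [0.0, -0.0, -1.0]]
ft_force: [-0.5, -0.1, -5.7]
opening: 0.0103
grip_force: 20.0
```

Emit:
carry_out --motion '[0,0,1,0,0,0,1,0,0,0,2,0,0,0,2,0]'

```text
time_s: 15.13
tcp_pos: [0.5235, 0.2245, 0.2071]
tcp_rot: [[-0.172, 0.985, 0.0], [0.985, 0.172, 0.0], [0.0, 0.0, -1.0]]
ft_force: [-1.9, -1.1, 0.1]
opening: 0.01
grip_force: 20.0
```

Emit:
carry_out --motion '[0,0,1,0,0,0,1,0]'

```text
time_s: 15.3
tcp_pos: [0.5235, 0.2245, 0.2064]
tcp_rot: [[-0.172, 0.985, 0.001], [0.985, 0.172, 0.0], [-0.0, 0.001, -1.0]]
ft_force: [-1.8, -2.8, 6.5]
opening: 0.0107
grip_force: 20.0
```

Emit:
carry_out --motion '[0,0,-1,0,0,0,-1,0,0,0,-1,0]' --squeeze 3

```text
time_s: 15.55
tcp_pos: [0.5233, 0.2245, 0.2069]
tcp_rot: [[-0.172, 0.985, -0.0], [0.985, 0.172, -0.0], [-0.0, -0.0, -1.0]]
ft_force: [0.1, -0.4, -1.3]
opening: 0.0108
grip_force: 3.0
```

Emit:
carry_out --motion '[0,0,0,0,0,0,0,0,0,0,0,0,0,0,0,0]' --jaw 0.3

```text
time_s: 15.88
tcp_pos: [0.5234, 0.2245, 0.207]
tcp_rot: [[-0.172, 0.985, 0.0], [0.985, 0.172, 0.0], [0.0, 0.0, -1.0]]
ft_force: [0.5, -0.8, -1.4]
opening: 0.027
grip_force: 0.0
```

```bash
python3 p.py
```

```text
15.9833 [0.5234 0.2245 0.207 ] [0.0533 0.0133 0.4316] [-0.0728  0.0071  0.001 ] 0.027221506111702924 0.0
side pail 0.89 [202.4 170.2] [0.524  0.2281 0.065 ]
side bail_grip 0.48 [198.2 133.5] [0.5223 0.2217 0.218 ]
side hook_seat 0.82 [197.8 136.2] [0.5144 0.2126 0.218 ]
side hook_tips 0.87 [190.6 134.4] [0.498  0.2233 0.227 ]
side expect pail bottom [202.9173 170.8851] grip [197.9263 132.8693]
outline 0.57 179 223 134 184 lowest col 201.5
top pail 0.66 [188.5 203. ] [0.5255 0.2317 0.065 ]
top hook_tips 0.44 [246.4 191.5] [0.5522 0.0207 0.227 ]
top expect pail bottom [190.4564 203.6353] grip [183.0042 199.0688]
outline 0.68 193 209 185 215 lowest col 199.5
```

Emit:
carry_out --motion '[0,0,0,0,0,0,0,0,0,0,0,0,0,0,0,0,0,0,-5,0,0,0,-15,0,0,0,-30,0,0,0,-50,0]' --jaw 0.5

```text
time_s: 17.15
tcp_pos: [0.5228, 0.2243, 0.2575]
tcp_rot: [[-0.172, 0.985, -0.001], [0.985, 0.172, -0.0], [-0.0, -0.001, -1.0]]
ft_force: [-0.0, -0.4, 0.2]
opening: 0.0457
grip_force: 0.0
```

Emit:
carry_out --motion '[0,0,-30,0,0,-30,-60,0,0,-65,-80,0,0,-105,-80,0,0,-145,-80,0,0,-165,-80,0,0,-170,-80,0]'

```text
time_s: 17.73
tcp_pos: [0.3525, 0.1946, 0.3381]
tcp_rot: [[-0.173, 0.985, 0.001], [0.985, 0.173, 0.0], [0.0, 0.001, -1.0]]
ft_force: [1.9, -0.0, 0.5]
opening: 0.0456
grip_force: 0.0
```

```bash
python3 g.py | head -4; python3 - <<'E'
from h import *
np.set_printoptions(precision=4,suppress=True)
A=cap("side");B=cap("top")
g=np.array([.5234,.2245,.218])
for P,n,bx in((A,"side",(170,100,240,200)),(B,"top",(150,170,220,240))):
    m=cv2.inRange(cv2.cvtColor(P["pixels"],cv2.COLOR_RGB2HSV),(45,120,60),(85,255,255))
    x0,y0,x1,y1=bx;ys,xs=np.where(m[y0:y1,x0:x1])
    print(n,"green n",len(xs))
    if len(xs):print(xs.mean()+x0,ys.mean()+y0,"expect",proj(P,g),atz(P,(xs.mean()+x0,ys.mean()+y0),.218),xs.min()+x0,xs.max()+x0,ys.min()+y0,ys.max()+y0)
    yv=np.array([-.172,.985,0]);print("expect ends",proj(P,g-.048*yv),proj(P,g+.048*yv))
    for x in nets.pinpoint("pail",P)[:1]:print("pail",x["conf"],atz(P,x["point"],.065),x["point"],"exp",proj(P,g-[0,0,.153]))
    for x in nets.outline_of("pail",P)[:1]:
        ys,xs=np.where(x["region"]);print("outline",x["conf"],xs.min(),xs.max(),ys.min(),ys.max())
    th=np.linspace(0,6.28,60);C=np.array([proj(P,g+np.array([R*np.cos(t),R*np.sin(t),z])) for t in th for R,z in((.067,-.068),(.054,-.153))])
    print("expected pail box",C.min(0),C.max(0))
    for q in("jar0","dishes","wash_bottle","notebook"):print(q,[(round(x["conf"],2),np.round(x["point"])) for x in nets.pinpoint(q,P)[:3]])
E
```

```text
[186 127  25  15  66] [198.4091 134.3182]
[168 196  30   7  77] [183.2468 198.9221]
t 17.8333 tcp [0.3554 0.1952 0.3381] F [ 1.3084 -0.0728  0.5606] op 0.0456405237611111 gf 0.0
grip [0.5245 0.2249 0.2117] 4.207162304847847e-05
side green n 67
198.34328358208955 134.29850746268656 expect [197.9401 132.8535] [0.5205 0.2185 0.218 ] 186 210 127 141
expect ends [210.0826 139.6582] [186.1821 126.2642]
pail 0.72 [0.5252 0.2192 0.065 ] [204.4, 171.5] exp [202.93   170.8711]
outline 0.77 179 223 127 185
expected pail box [177.7161 135.9941] [222.6905 183.2745]
jar0 [(0.69, array([385., 304.])), (0.58, array([261., 211.])), (0.49, array([193., 142.]))]
dishes [(0.62, array([231., 241.]))]
wash_bottle [(0.67, array([171., 150.]))]
notebook [(0.62, array([357., 346.]))]
top green n 78
183.2051282051282 198.9102564102564 expect [183.0078 199.0545] [0.5239 0.2239 0.218 ] 168 197 196 202
expect ends [197.7423 196.9028] [168.2723 201.2064]
pail 0.84 [0.5262 0.2194 0.065 ] [191.9, 202.9] exp [190.4598 203.6227]
outline 0.83 165 208 182 220
expected pail box [166.8612 181.6999] [206.2185 220.9655]
jar0 [(0.59, array([364., 180.])), (0.48, array([245., 193.])), (0.47, array([144., 174.]))]
dishes [(0.79, array([252., 228.]))]
wash_bottle [(0.75, array([137., 199.]))]
notebook [(0.79, array([374., 223.]))]
```

The grip lies at the seat, its ends and the pail's outline match an upright hang, and the bystanders have not moved. I'm handing the job in.

```bash
python3 -c "
from workcell import r
print(r.finish_job())"
```

```text
the job is handed in; nothing more can be done
None
```

The bail was swung upright with the pail on the bench, and the pail now hangs upright by its green grip in both prongs; the job is handed in (arm clear, about 18 s used, bystanders where they were, the pail sliding about 3 mm on the bench during the swing).

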